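Nip up the armature foot on the relief board

TASK

The armature post on the sloping relief board is loose. With the ring end of the larger spanner, tighten the nut on its foot clockwise, in short strokes between the two upright cheek plates, until it pulls up firm, without forcing it; then take the spanner off and lay it down flat on the bench, not letting it drop. Turn the nut with the spanner only, not the fingers, and leave the other things on the bench where they are.

Things in the scene. Friction and masses are not known exactly. Their poses are not given: they have to be found in the camera images.
- spanner: Larger of two steel combination spanners (0.24 to 0.38 kg), flat on the bench. Origin at bench level under mid-length; x to the ring end, z up. Handle 16 mm wide, 8 mm thick, z 9 to 17 mm, x -85 to +88 mm; balanced near the origin. Ring at x +105 mm, 38 mm outside, 14 mm thick (z 0 to 14). Open jaw at x -105 mm, turned 15 degrees, 45 mm wide, to x -122 mm.
- spanner_ring (a point): Centre of the ring's hole at its underside, z = 0 of the spanner. The hole goes through, six-sided, 25 mm across flats, a flat facing the handle.
- foot: Grey-painted steel foot of the armature post. Origin on the board's face under the nut; z square to the board (30 degrees off vertical), x out of the open side of its pocket. Base plate 10 mm thick, x -115 to +50, y -66 to +66 mm. Back plate face at x -45 mm, 85 mm high; behind it a 40 mm square post at x -73 mm, 105 mm high, with a wire loop to 188 mm.
- nut_base (a point): Centre of the nut's underside, 13 mm above the board, on a 34 mm washer that the ring comes down on. Turns with the nut: z up the axis, x through a flat. Hex nut 24 mm across flats, 14 mm high, top 3 mm chamfered to 20.5 mm; its 16 mm stud stands 9 mm above it. The ring fits when the spanner's x lies along the nut's x or a multiple of 60 degrees from it, with 4 degrees of play each way.
- nut (a joint): Slack turn of the nut, rad, growing clockwise seen from above (tightening): starts 1.6 to 2.6 rad slack (negative), 0 = slack taken up. It drags about 0.4 N m (4 N at mid-handle) and stays where it is left.
- small_spanner: A smaller steel spanner (170 mm overall, ring 27 mm outside), too small for the nut, lying on the bench; leave it. Origin at bench level under its middle, x to its ring end.
- brush_can: Tin with three paint brushes, 72 mm diameter, 105 mm high, 210 mm with brushes; origin under its centre. Leave it.
- mallet: Round wooden carver's mallet standing on its head, 210 mm high, head 90 mm across, handle up; origin under its centre. Leave it.
- relief_board: Plywood modelling board on a wooden wedge, fixed to the bench, sloping 30 degrees, low edge towards -y at zero yaw. Origin at bench level under the nut; z up. The sloping face is 275 mm (x, from -190 to +85) by 220 mm; the foot is fixed on it.
- pocket_mouth (a point): Midway between the ends of the two upright cheek plates, 42 mm out from the nut's axis (foot axes). Their inner faces are at y +50 and -50 mm, 8 mm thick; height above the board 44 mm at this end, rising to 85 mm at foot x -20. With the ring on the nut, the handle points out here, and can swing 43 degrees from foot x to either side before it meets a cheek.
- clamp (a joint): Further turn of the nut, clockwise, after its slack is taken up, rad; 0 until then. Its torque is 0.55 N m plus 2.5 N m per rad (5 N at mid-handle at first, 8 N at 0.1 rad, 19 N at 0.6 rad). Firm: 0.1 rad or more. Forced: above 0.6 rad. Let go beyond about 0.2 rad it springs back to about 0.2; below that it stays.

How it is judged (in metres and radians):
On the way, in this order (a step that is already met when the one before it is completed fails the run):
1. the spanner's ring is down over the nut (distance between spanner_ring and nut_base below 0.008 m), for 0.1 s.
2. the nut is pulled up firm (value of joint clamp above 0.1 rad), for 0.2 s.
At the end, for the whole second after the job is handed in: The nut is turned 0.1 rad or more past its slack (joint clamp; never above 0.6), and the larger spanner lies flat on the bench (within 7 degrees, either face up, its origin below 25 mm) and still; the small spanner, brush tin and mallet have moved less than 30 mm (value of joint clamp above 0.1 rad and height (world z) of spanner below 0.025 m and (angle between spanner's own z axis and vertical below 0.12 rad or angle between spanner's own z axis and vertical above 3.02 rad) and linear speed of spanner below 0.02 m/s); the robot touches nothing.
It fails at once if the nut is forced: turned more than 0.6 rad past its slack (value of joint clamp above 0.6 rad).
It fails at once if the fingers touch the nut (contact force between the fingers and nut above 1 N).
It fails at once if the spanner is dropped on the bench (height (world z) of spanner below 0.05 m and linear speed of spanner above 0.7 m/s).
It fails at once if another thing on the bench is moved 30 mm or more (distance of any of small_spanner, brush_can, mallet from where it was at the start of the episode above 0.03 m).
It also fails if it takes over 72 s, if anything falls off the work surface, if the arm or the gripper's body presses on something with over 40 N, if the wrist force passes 120 N, or if a joint passes its speed limit or range.

ROBOT

A 6-joint arm with a two-finger parallel gripper is mounted at the origin on the work surface. World frame = base frame: x ahead of the robot, y to its left, z up, the work surface at z = 0. Lengths are in mm, angles in rad, forces in N, time in s.
With the tool pointing down it reaches from about 350 to 875 mm from the base axis. Payload 4.2 kg.
Tool frame: the origin (TCP) lies between the finger pads; the fingertips stand 17 mm ahead of it and the grasp point (between the pads) lies 2 mm behind it; z points along the fingers, y is the line along which they close (so a half turn about z gives the same grasp; the last joint's range is limited). The gripper opens to 85 mm and grips with 20 to 120 N. Pads are 22 mm wide; open, the fingers measure 114 mm over their backs; the gripper's body (76 mm by 85 mm) begins 54 mm behind the grasp point. The pads swing forward as they close: fully open they stand 13 mm farther back than shut.
Start: joints at [1.463, 0.385, 0.008, 0, -1.194, -0.259], TCP at [224.111, 583.415, 248.312] pointing down, gripper open.
Joint ranges: [-3.14, 3.14], [-1.21, 2.06], [-1.07, 1.41], [-3.16, 2.05], [-2.99, -0.16], [-3.1, 3.1]. Speed limits (rad/s): [2.79, 2.79, 3.14, 3.14, 3.14, 3.14].

INTERFACE

Orientations are given as a unit quaternion [x, y, z, w].
In Python, from bench import arm, order, get_image, get_calibration gives the robot as it stands (arm), with the cameras as plain functions and the job (order).
- The arm moves only by the shell command python3 jog.py 'ROWS' [OPENING]. ROWS is a JSON object whose key "offsets" holds a list of rows, 1 to 10 of them, each of 6 numbers: dx, dy, dz in mm, then a rotation vector rx, ry, rz in rad; each row is the pose to reach, as a shift and turn from the pose commanded when the command began, along the tool's axes at that moment; what a row does not reach only later rows make up. A row lasts 1/10 s, in which the tool goes at most 50 mm and 0.15 rad, less where a joint would pass 70% of its speed; a pose out of reach is approached as far as the arm can. OPENING is the finger opening in mm, set as the command begins (- or left out keeps the last). The fingers move at their own pace and stop on an object; the grip force is fixed at half the most. Time passes only in rows, so rows that do not move let the fingers close. It prints the time, the measured TCP pose, the force, the opening and the grip force at its end. Input that does not fit is refused with a message, and nothing moves.
- arm.read_state(): the state, without advancing time (a new reading comes with each control period).
- get_image(name): name is "side" or "top" or "wrist"; returns the picture (420x560x3 uint8, blue, green, red); there is no depth.
- get_calibration(name): a dict with "K" (3x3 intrinsics, pixels), "rvec" (rotation vector, rad) and "tvec" (3), from world to camera coordinates, as OpenCV has them. Camera axes: x right, y down, z forward; pixel columns grow to the right and rows downward; lengths in mm; the calibration is good to about 2 mm. The wrist camera is an equidistant fisheye: a pixel r from the principal point sees the ray r / f radians off the axis. A picture is of the moment at which its call begins: read the wrist's pose just before it. get_calibration takes no time and is no camera call; for the wrist camera it gives the pose at the moment of the call.
- order.job_done(): hands the job in; it is judged then, once.
The state is a dict: "clock": time; "joints": joint angles; "joint_vel": joint speeds; "joint_efforts": joint torques, N m; "position": TCP position; "ee_rot": TCP orientation; "contact_force": force on the tool from outside, world axes, zero at the start; "wrist_torque": the same for the moment, N m; "gripper_width": finger opening in mm; "grasp_force": force on a finger pad.
Only numpy, scipy, OpenCV 4.12 (cv2) and the standard library are available. Lean on these libraries where they do the work, as an engineer would, in place of code of your own. Each camera call takes 0.05 s, during which the arm holds its last target. There are 200 camera calls.

## Working session

There is one attempt and no reset: what is moved stays moved. The work goes in short steps, Python scripts to look and compute and a shell command to move; the robot and the scene stay as the last step left them, time stands still between calls to the robot, and variables do not carry over. Pictures are saved under pics/ and viewed, at most 10 in all, crops included, and the job is handed in when it is done.

```bash
ls; mkdir -p pics
python3 - <<'E'
from bench import arm, order, get_image, get_calibration
import cv2
s=arm.read_state();print(s)
for n in("side","top"):
    cv2.imwrite(f"pics/{n}0.png",get_image(n));print(n,get_calibration(n))
E
```

```text
bench.py
jog.py
pics
{'clock': 0.0, 'joints': array([ 1.46259056e+00,  3.85564666e-01,  6.60723710e-03, -4.97290342e-04,
       -1.19399642e+00, -2.58586775e-01]), 'joint_vel': array([ 0.00017478, -0.00177476, -0.00045368, -0.00210638,  0.00047141,
       -0.00021099]), 'joint_efforts': array([ 5.28985347e-04, -3.92287982e+01,  1.88401026e+01,  4.18612048e+00,
       -4.64520621e-03, -9.07719766e-07]), 'position': array([223.93143081, 582.91336665, 247.20962715]), 'ee_rot': array([ 9.83212654e-01, -1.82460023e-01, -1.49413910e-04,  1.09307392e-03]), 'contact_force': array([-0.24528764, -0.36980878, -0.12179447]), 'wrist_torque': array([-0.0200301 , -0.01177381, -0.00567283]), 'grasp_force': 0.0, 'gripper_width': 85.35986001227504}
side {'K': array([[480.19475346,   0.        , 278.41829408],
       [  0.        , 480.19475346, 221.60218902],
       [  0.        ,   0.        ,   1.        ]]), 'rvec': array([ 2.19055376, -0.09912208,  0.03786032]), 'tvec': array([-514.35864647,   96.13962488, 1383.40238127])}
top {'K': array([[423.666859  ,   0.        , 274.90888445],
       [  0.        , 423.666859  , 211.59221552],
       [  0.        ,   0.        ,   1.        ]]), 'rvec': array([ 2.16084487, -2.20594155,  0.08048018]), 'tvec': array([  17.12022426,  496.8180876 , 1127.67212198])}
```

View pics/side0.png

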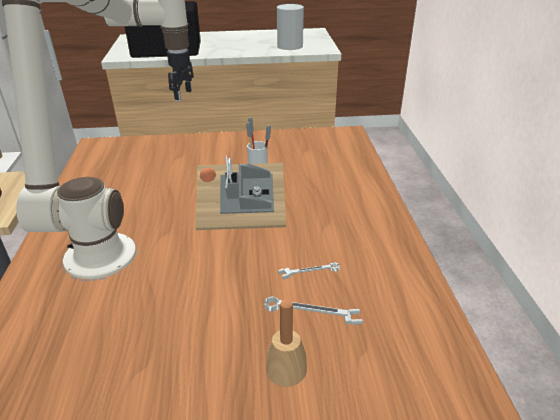

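View pics/top0.png

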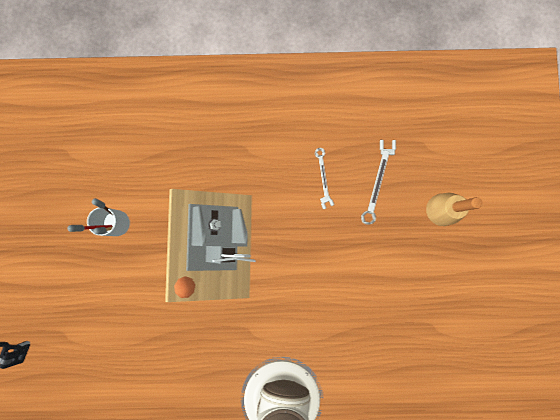

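The top view shows the large spanner with its ring at (369,217) and jaw at (387,147), the small spanner at (323,178), and the mallet at (450,208). The board's nut is at about (215,225) with the pocket opening up the picture (+x). In the side view the nut is at (257,190) and the ring at (272,303).

```bash
cat > h.py <<'E'
import cv2,numpy as np
from scipy.spatial.transform import Rotation as R
from bench import arm, order, get_image, get_calibration
def ray(n,uv,cal=None):
    c=cal or get_calibration(n);K=c["K"];Rm=cv2.Rodrigues(c["rvec"])[0];t=np.ravel(c["tvec"])
    uv=np.array(uv,float)
    if n=="wrist":
        p=np.array([(uv[0]-K[0,2])/K[0,0],(uv[1]-K[1,2])/K[1,1]]);r=np.hypot(*p)
        d=np.array([*(p/max(r,1e-9)*np.sin(r)),np.cos(r)])
    else: d=np.linalg.inv(K)@[uv[0],uv[1],1]
    return -Rm.T@t,Rm.T@(d/np.linalg.norm(d))
def onz(n,uv,z,cal=None):
    o,d=ray(n,uv,cal);return o+d*(z-o[2])/d[2]
def tri(rays):
    A=0;b=0
    for o,d in rays:
        P=np.eye(3)-np.outer(d,d);A=A+P;b=b+P@o
    X=np.linalg.solve(A,b);return X,[np.linalg.norm((np.eye(3)-np.outer(d,d))@(X-o)) for o,d in rays]
def proj(n,X,cal=None):
    c=cal or get_calibration(n);Rm=cv2.Rodrigues(c["rvec"])[0];p=Rm@np.array(X,float)+np.ravel(c["tvec"]);K=c["K"]
    if n=="wrist":
        th=np.arctan2(np.hypot(p[0],p[1]),p[2]);q=p[:2]/np.hypot(p[0],p[1])*th
    else: q=p[:2]/p[2]
    return q*[K[0,0],K[1,1]]+K[:2,2]
E
python3 - <<'E'
from h import *
T=cv2.imread("pics/top0.png");S=cv2.imread("pics/side0.png")
hsv=cv2.cvtColor(T,cv2.COLOR_BGR2HSV)
m=((hsv[...,1]<70)).astype(np.uint8);m[:90]=0
n,l,st,c=cv2.connectedComponentsWithStats(m)
for i in range(1,n):
    if st[i,4]>40: print(st[i],c[i])
print("ring",onz("top",(369,217),7),"jaw",onz("top",(387,147),7))
print("nut",tri([ray("top",(215,225)),ray("side",(257,190))]))
a=cv2.resize(T[185:305,160:260],None,fx=4,fy=4,interpolation=cv2.INTER_CUBIC)
b=cv2.resize(S[145:235,190:295],None,fx=3.8,fy=3.8,interpolation=cv2.INTER_CUBIC)
o=np.zeros((480,800,3),np.uint8);o[:480,:400]=a;o[:b.shape[0],400:400+b.shape[1]]=b[:, :400];cv2.imwrite("pics/c1.png",o)
E
```

```text
[361 140  35  84 625] [378.6944 179.256 ]
[315 148  19  61 331] [323.35347432 179.12084592]
[ 87 199  43  37 993] [107.3141994  220.08761329]
[ 186  204   70   67 3567] [214.60274741 237.55761144]
[ 67 225  17   7  93] [ 74.95698925 227.6344086 ]
[  0 341  30  26 403] [ 12.93796526 353.7617866 ]
[ 241  357   81   63 3195] [280.14773083 390.81815336]
ring [ 477.80383054 -249.55206893    7.        ] jaw [ 670.39573163 -306.42871423    7.        ]
nut (array([462.46622456, 158.77290635,  92.63047987]), [np.float64(1.701221438950249), np.float64(1.7012214389500833)])
```

View pics/c1.png

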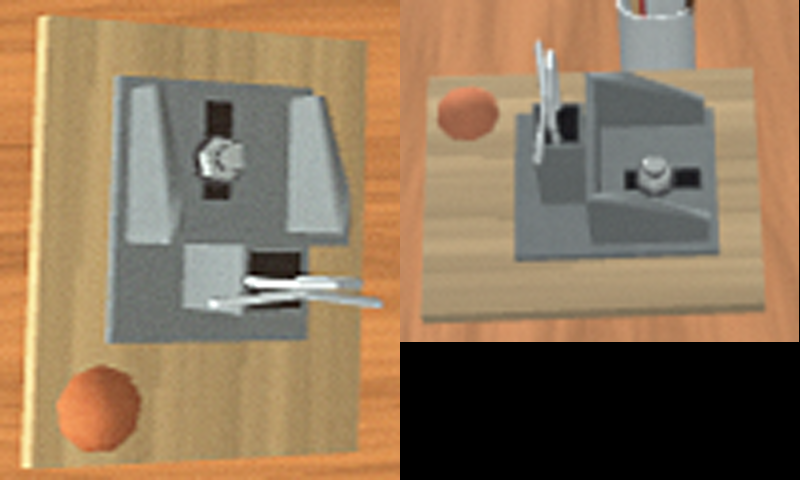

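The crop confirms the pocket opens along +x and the nut's stud sits at about (462,159,92). I'll stop above the foot to look with the wrist camera, then carry on to the spanner.

```bash
cat >> h.py <<'E'
def pose(s=None):
    s=s or arm.read_state();return np.array(s["position"]),R.from_quat(s["ee_rot"])
def delta(p,Rt):
    q,Rc=pose();print("d",np.round(Rc.inv().apply(np.array(p)-q),1),"r",np.round((Rc.inv()*Rt).as_rotvec(),3))
def down(yaw): return R.from_euler("z",yaw,degrees=True)*R.from_euler("x",180,degrees=True)
def shot(n,name):
    arm.read_state();c=get_calibration(n);im=get_image(n);cv2.imwrite(f"pics/{name}.png",im);np.save(f"pics/{name}.npy",c,allow_pickle=True);return im,c
def load(name): return cv2.imread(f"pics/{name}.png"),np.load(f"pics/{name}.npy",allow_pickle=True).item()
E
python3 jog.py '{"offsets": [[0, 0, -50, 0, 0, 0], [0, 0, -100, 0, 0, 0], [0, 0, -150, 0, 0, 0], [0, 0, -150, 0, 0, 0]]}'
python3 -c "
from h import *
delta([520,140,390],down(0))"
```

```text
clock: 0.5
position: [225.3, 585.1, 407.1]
ee_rot: [0.983, -0.182, 0.001, -0.008]
contact_force: [-0.6, -0.7, -0.1]
gripper_width: 86.1
grasp_force: 0.0
d [434.7 310.   11.8] r [-0.016 -0.002 -0.367]
```

```bash
python3 jog.py '{"offsets": [[435, 310, 12, 0, 0, -0.367], [435, 310, 12, 0, 0, -0.367], [435, 310, 12, 0, 0, -0.367], [435, 310, 12, 0, 0, -0.367], [435, 310, 12, 0, 0, -0.367], [435, 310, 12, 0, 0, -0.367], [435, 310, 12, 0, 0, -0.367], [435, 310, 12, 0, 0, -0.367], [435, 310, 12, 0, 0, -0.367], [435, 310, 12, 0, 0, -0.367]]}'
python3 jog.py '{"offsets": [[0, 0, 0, 0, 0, 0], [0, 0, 0, 0, 0, 0], [0, 0, 0, 0, 0, 0]]}'
python3 -c "
from h import *
shot('wrist','w1');delta([520,140,390],down(0))"
```

```text
clock: 1.5
position: [500.6, 164.7, 386.6]
ee_rot: [1.0, 0.0, -0.0, -0.0]
contact_force: [1.0, 1.5, 1.0]
gripper_width: 85.6
grasp_force: 0.0
clock: 1.8
position: [499.7, 167.1, 386.7]
ee_rot: [1.0, 0.0, -0.0, -0.0]
contact_force: [0.2, 0.5, -0.6]
gripper_width: 85.4
grasp_force: 0.0
d [20.4 27.6 -3.1] r [-0.     0.     0.002]
```

View pics/w1.png

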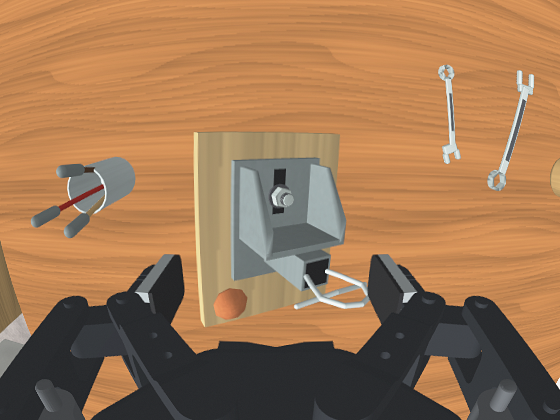

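```bash
python3 -c "
from h import *
im,c=load('w1');o,d=ray('wrist',(c['K'][0,2],c['K'][1,2]),c);print(c['K'][0,0],o,d)
delta([520,-270,330],down(-16.5))"
```

```text
325.19226210127806 [566.60291564 166.97244375 511.27098852] [-2.67900269e-01 -7.94242670e-04 -9.63446322e-01]
d [ 19.7 437.6  56.9] r [-0.    0.    0.29]
```

The wrist view shows the nut at (284,198), the foot plate corners at (233,158) and (320,158), the small spanner at (449,115), the large one with its ring at (497,180) and jaw at (525,80), and the post and wire at (315,285). Next I'll move over the spanner.

```bash
python3 jog.py '{"offsets": [[20, 438, 57, 0, 0, 0.29], [20, 438, 57, 0, 0, 0.29], [20, 438, 57, 0, 0, 0.29], [20, 438, 57, 0, 0, 0.29], [20, 438, 57, 0, 0, 0.29], [20, 438, 57, 0, 0, 0.29], [20, 438, 57, 0, 0, 0.29], [20, 438, 57, 0, 0, 0.29], [20, 438, 57, 0, 0, 0.29], [20, 438, 57, 0, 0, 0.29]]}'
python3 jog.py '{"offsets": [[0, 0, 70, 0, 0, 0], [0, 0, 70, 0, 0, 0], [0, 0, 70, 0, 0, 0]]}'
python3 - <<'E'
from h import *
im,c=shot('wrist','w2')
hsv=cv2.cvtColor(im,cv2.COLOR_BGR2HSV)
m=((hsv[...,1]<70)).astype(np.uint8)
n,l,st,cc=cv2.connectedComponentsWithStats(m)
for i in range(1,n):
    if st[i,4]>100: print(i,st[i],cc[i])
E
```

```text
clock: 2.85
position: [520.2, -273.7, 328.1]
ee_rot: [0.989, -0.146, -0.001, 0.0]
contact_force: [-0.1, -0.4, 0.3]
gripper_width: 85.5
grasp_force: 0.0
clock: 3.15
position: [519.0, -269.1, 256.6]
ee_rot: [0.99, -0.143, -0.004, -0.001]
contact_force: [0.5, -0.6, 0.0]
gripper_width: 85.5
grasp_force: 0.0
1 [ 249   19   42  210 3348] [268.69175627 120.60692951]
2 [ 115   91   73  129 1598] [149.02628285 155.99687109]
3 [    0   254   560   166 56168] [260.94783507 358.29527489]
```

View pics/w2.png

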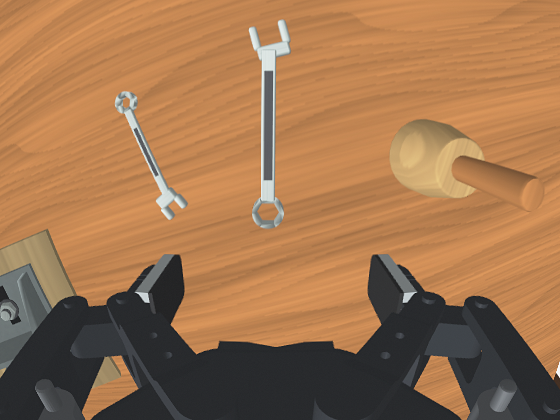

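The spanner is clear: the handle runs straight from (268,60) to (267,195), the ring is at (267,213), and the fingers have room either side. The mallet and small spanner are well away.

Run:
```python
from h import *
im,c=load('w2')
hsv=cv2.cvtColor(im,cv2.COLOR_BGR2HSV)
m=((hsv[...,1]<70)).astype(np.uint8)
n,l,st,cc=cv2.connectedComponentsWithStats(m);M=(l==1)
P=[]
for r in range(70,190,4):
    x=np.where(M[r])[0]; P.append(onz('wrist',((x[0]+x[-1])/2,r),16.5,c)); 
    if r%40==30: print(r,x[0],x[-1],np.linalg.norm(onz('wrist',(x[0],r),17,c)-onz('wrist',(x[-1]+1,r),17,c)))
P=np.array(P);mu=P.mean(0);d=np.linalg.svd(P-mu)[2][0];d*=-np.sign(d[0])
ring=(l==1);ring[:198]=0
cn=cv2.findContours(ring.astype(np.uint8),0,1)[0];cn=max(cn,key=len)[:,0]
Q=np.array([onz('wrist',p,8,c) for p in cn]);(x,y),r=cv2.minEnclosingCircle(Q[:,:2].astype(np.float32))
rc=np.array([x,y,0]);print('ring',x,y,'r',r,'dir',np.degrees(np.arctan2(d[1],d[0])),d)
print('resid',np.std((P-mu)@[-d[1],d[0],0]),'ring offset from axis',np.cross(d,rc-mu)[2])
jend=max(((onz('wrist',p,8,c)-rc)@-d) for p in zip(*np.where(M)[::-1]));print('ring->jaw end',jend,'want 227')
n_=np.array([-d[1],d[0],0]);o=mu+d*((rc-mu)@d-105);o[2]=0;print('origin',o)
print('from top:',[onz('top',(378.7,179.3),10)])
np.save('sp.npy',[*o,np.degrees(np.arctan2(d[1],d[0]))])
yaw=np.degrees(np.arctan2(-d[1],-d[0]))
delta([o[0],o[1],60],down(yaw));delta([o[0],o[1],20],down(yaw))
```

```text
70 262 275 15.362962098429566
110 261 275 16.54588239659009
150 261 274 15.679239297251256
ring 476.7413635253906 -247.78907775878906 r 20.541940689086914 dir 162.93911422048816 [-0.95599353  0.29338776 -0.        ]
resid 0.15674733287114723 ring offset from axis 0.7858782824009118
ring->jaw end 228.31082288215273 want 227
origin [ 577.35125074 -277.8434984     0.        ]
from top: [array([ 580.50234473, -279.27963839,   10.        ])]
d [ 57.4  -8.6 199.2] r [0.001 0.002 0.011]
d [ 57.5  -8.6 239.2] r [0.001 0.002 0.011]
```

```bash
python3 jog.py '{"offsets": [[57, -9, 160, 0, 0, 0.011], [57, -9, 199, 0, 0, 0.011], [57, -9, 199, 0, 0, 0.011], [57, -9, 199, 0, 0, 0.011], [57, -9, 199, 0, 0, 0.011], [57, -9, 199, 0, 0, 0.011], [57, -9, 199, 0, 0, 0.011]]}' 50
python3 - <<'E'
from h import *
o=np.load('sp.npy');delta([o[0],o[1],20],down(o[3]+180))
E
```

```text
clock: 3.9
position: [579.6, -279.2, 64.6]
ee_rot: [0.989, -0.149, 0.003, 0.001]
contact_force: [0.6, -0.7, 0.1]
gripper_width: 49.5
grasp_force: 0.0
d [-2.8 -0.7 44.6] r [ 0.    -0.006 -0.001]
```

```bash
python3 jog.py '{"offsets": [[-2, -1, 15, 0, 0, 0], [-2, -1, 30, 0, -0.005, 0], [-2, -1, 39, 0, -0.005, 0], [-2, -1, 43, 0, -0.005, 0], [-2, -1, 43, 0, -0.005, 0], [-2, -1, 43, 0, -0.005, 0]]}'
python3 jog.py '{"offsets": [[0, 0, 0, 0, 0, 0], [0, 0, 0, 0, 0, 0], [0, 0, 0, 0, 0, 0], [0, 0, 0, 0, 0, 0], [0, 0, 0, 0, 0, 0], [0, 0, 0, 0, 0, 0]]}' 5
python3 - <<'E'
from h import *
o=np.load('sp.npy');delta([o[0],o[1],20],down(o[3]+180))
E
```

```text
clock: 4.5
position: [576.1, -277.7, 18.5]
ee_rot: [0.989, -0.15, -0.002, -0.0]
contact_force: [-0.4, 0.7, 0.9]
gripper_width: 49.8
grasp_force: 0.0
clock: 5.1
position: [576.1, -277.6, 18.7]
ee_rot: [0.989, -0.15, -0.002, -0.0]
contact_force: [-1.3, 1.5, 4.7]
gripper_width: 14.4
grasp_force: 59.5
d [ 1.3 -0.1 -1.3] r [ 0.     0.004 -0.003]
```

```bash
python3 jog.py '{"offsets": [[0, 0, -10, 0, 0, 0], [0, 0, -40, 0, 0, 0], [0, 0, -80, 0, 0, 0], [0, 0, -120, 0, 0, 0], [0, 0, -160, 0, 0, 0], [0, 0, -200, 0, 0, 0], [0, 0, -250, 0, 0, 0], [0, 0, -300, 0, 0, 0], [0, 0, -300, 0, 0, 0]]}'
python3 - <<'E'
from h import *
delta([500,60,320],down(0))
E
```

```text
clock: 6.0
position: [579.5, -279.4, 327.2]
ee_rot: [0.989, -0.15, 0.005, 0.002]
contact_force: [0.7, -0.4, -1.5]
gripper_width: 14.2
grasp_force: 59.0
d [-176.4 -300.7    4.8] r [ 0.003 -0.011 -0.3  ]
```

```bash
python3 jog.py '{"offsets": [[-22, -38, 0, 0, 0, -0.04], [-44, -75, 0, 0, 0, -0.08], [-66, -113, 1, 0, 0, -0.12], [-88, -150, 2, 0, 0, -0.16], [-110, -188, 3, 0, 0, -0.2], [-132, -225, 4, 0, 0, -0.24], [-154, -263, 5, 0, 0, -0.28], [-176, -300, 5, 0, 0, -0.3], [-176, -300, 5, 0, -0.01, -0.3], [-176, -300, 5, 0, -0.01, -0.3]]}'
python3 jog.py '{"offsets": [[0, 0, 0, 0, 0, 0], [0, 0, 0, 0, 0, 0], [0, 0, 0, 0, 0, 0]]}'
python3 - <<'E'
from h import *
print(np.round(pose()[0],1))
im,c=shot('wrist','w3');t,_=shot('top','t3');s,_=shot('side','s3')
for X in ([462,159,92],): print(proj('wrist',X,c),proj('top',X),proj('side',X))
a=cv2.resize(im[90:340,60:320],(800,769),interpolation=cv2.INTER_CUBIC)
x,y=proj('wrist',[430,159,85],c).astype(int)
print(x,y);x0=max(0,x-100);y0=max(0,y-75)
cv2.imwrite('pics/c3.png',cv2.resize(im[y0:y0+150,x0:x0+200],None,fx=4,fy=4,interpolation=cv2.INTER_CUBIC));print('crop origin',x0,y0)
E
```

```text
clock: 7.0
position: [497.2, 61.5, 313.0]
ee_rot: [1.0, 0.001, -0.008, -0.001]
contact_force: [0.3, -0.3, -2.5]
gripper_width: 14.2
grasp_force: 59.4
clock: 7.3
position: [498.0, 59.7, 313.7]
ee_rot: [1.0, -0.001, -0.008, -0.001]
contact_force: [0.3, -0.4, -3.4]
gripper_width: 14.3
grasp_force: 59.4
[498.   59.7 313.7]
[188.51455283 208.68417547] [214.93574533 224.52316612] [256.30630364 190.19321535]
192 232
crop origin 92 157
```

View pics/c3.png

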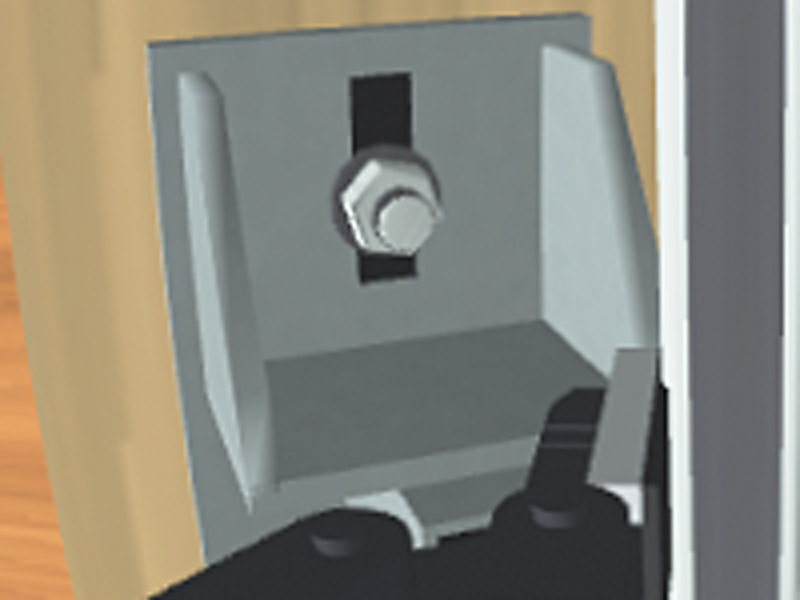

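The wrist crop shows the stud top at crop (405,222), plate corners at (148,43) and (590,14), back-wall/floor corners at (265,360) and (543,320), and hex edges that can be made out. I'll fit the foot pose from these points and zoom in on the nut.

```bash
cat >> h.py <<'E'
def foot(v): return np.array(v[:3]),R.from_euler("z",v[3])*R.from_euler("x",30,degrees=True)
E
python3 - <<'E'
from h import *
from scipy.optimize import least_squares
im,c=load('w3');im1,c1=load('w1')
f=lambda u,v:(92+u/4-.4,157+v/4-.4)
pts=[(c,'wrist',f(148,43),(50,66,10)),(c,'wrist',f(590,14),(50,-66,10)),(c,'wrist',f(405,222),(0,0,36)),(c,'wrist',f(265,360),(-45,50,10)),(c,'wrist',f(543,320),(-45,-50,10)),
(c1,'wrist',(233,159),(50,66,10)),(c1,'wrist',(319.5,158),(50,-66,10)),(c1,'wrist',(287,200),(0,0,36)),
(None,'top',(215.5,225),(0,0,36)),(None,'side',(256.5,188),(0,0,36))]
cc=[p[0] or get_calibration(p[1]) for p in pts]
def res(v,sel=range(len(pts))):
    o,Rf=foot(v);return np.concatenate([(proj(pts[i][1],o+Rf.apply(pts[i][3]),cc[i])-pts[i][2])*(1 if pts[i][1]=='wrist' else .7) for i in sel])
for sel in (range(5),range(8),range(10)):
    r=least_squares(res,[462,165,60,0],args=(sel,),loss='soft_l1');print(np.round(r.x,3),np.round(np.degrees(r.x[3]),2));print(np.round(r.fun.reshape(-1,2),1).tolist())
np.save('foot.npy',r.x)
x0,y0=170,188
a=cv2.resize(im[y0:y0+50,x0:x0+45],None,fx=12,fy=12,interpolation=cv2.INTER_CUBIC)
cv2.imwrite('pics/c4.png',cv2.convertScaleAbs(a,alpha=1.2,beta=-30))
E
```

```text
[ 4.62579e+02  1.68025e+02  7.23760e+01 -4.10000e-02] -2.35
[[0.3, 0.5], [0.2, 0.1], [0.8, -0.2], [-8.6, 0.5], [-0.2, -1.2]]
[ 4.62488e+02  1.68528e+02  7.21010e+01 -4.60000e-02] -2.65
[[0.2, 0.3], [0.0, 0.4], [0.4, -0.1], [-9.1, 0.3], [-0.7, -1.1], [0.8, 0.9], [-0.5, -0.3], [1.0, -0.6]]
[ 4.62510e+02  1.68607e+02  7.22560e+01 -4.70000e-02] -2.7
[[0.1, 0.3], [-0.0, 0.4], [0.3, -0.1], [-9.2, 0.3], [-0.8, -1.0], [0.7, 0.8], [-0.5, -0.3], [0.9, -0.5], [1.5, -0.4], [-0.2, 0.3]]
```

View pics/c4.png

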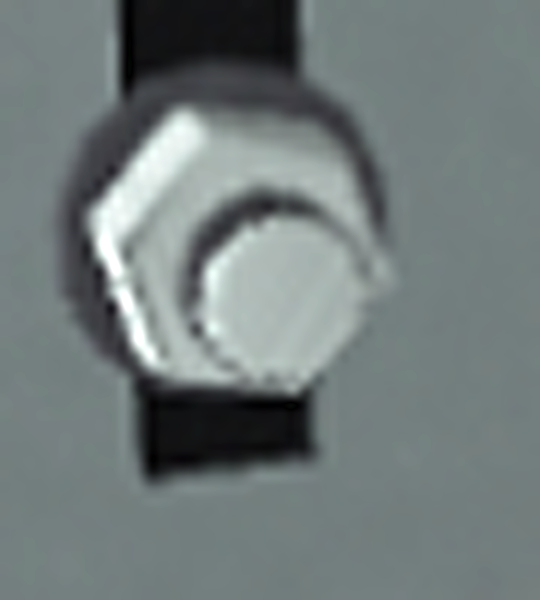

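The zoom shows outer hex corners at about A (188,108), B (92,225), C (150,370) and E (392,278), with the washer seen all round. I'll cast those to the nut planes and compare the angles.

Run:
```python
from h import *
im,c=load('w3');v=np.load('foot.npy');o,Rf=foot(v)
def pl(u,z):
    O,d=ray('wrist',(170+u[0]/12-.45,188+u[1]/12-.45),c);O=Rf.inv().apply(O-o);d=Rf.inv().apply(d);return O+d*(z-O[2])/d[2]
for nm,u in dict(A=(188,108),B=(92,225),C=(150,370),D=(295,393),E=(392,278),Btop=(128,243),Atop=(210,140),Ctop=(180,375),wl=(60,220),wt=(235,62),wr=(385,200),stud=(283,300)).items():
    print(nm,[(z,round(float(np.hypot(*p[:2])),1),round(float(np.degrees(np.arctan2(p[1],p[0]))%60),1),np.round(p[:2],1).tolist()) for z in (13,24,27,36) for p in [pl(u,z)]])
print(np.degrees(v[3]))
for z in (13,24,27):
  print(z,[np.round((proj('wrist',o+Rf.apply([r*np.cos(a),r*np.sin(a),z]),c)-[170,188]+.45)*12).tolist() for r in ([17] if z==13 else [13.86 if z==24 else 11.8]) for a in np.radians(np.arange(0,360,60))])
```

```text
A [(13, 12.4, 12.7, [12.1, 2.7]), (24, 16.1, 20.0, [15.1, 5.5]), (27, 17.1, 21.4, [16.0, 6.2]), (36, 20.3, 24.8, [18.4, 8.5])]
B [(13, 12.8, 23.3, [1.5, 12.7]), (24, 15.9, 12.3, [4.8, 15.2]), (27, 16.9, 10.1, [5.7, 15.9]), (36, 19.8, 4.6, [8.5, 17.9])]
C [(13, 15.7, 31.3, [-13.8, 7.6]), (24, 14.3, 14.5, [-10.0, 10.2]), (27, 14.1, 9.4, [-9.0, 10.9]), (36, 14.3, 54.1, [-5.8, 13.0])]
D [(13, 19.4, 21.8, [-18.0, -7.2]), (24, 14.7, 16.4, [-14.1, -4.1]), (27, 13.4, 14.3, [-13.0, -3.3]), (36, 9.8, 4.6, [-9.8, -0.8])]
E [(13, 19.1, 7.6, [-7.3, -17.6]), (24, 14.7, 15.6, [-3.7, -14.3]), (27, 13.6, 18.6, [-2.7, -13.3]), (36, 10.6, 31.4, [0.3, -10.6])]
Btop [(13, 9.2, 34.3, [-0.7, 9.2]), (24, 12.1, 17.0, [2.7, 11.8]), (27, 13.0, 13.7, [3.6, 12.5]), (36, 15.9, 6.2, [6.4, 14.6])]
Atop [(13, 8.8, 4.1, [8.7, 0.6]), (24, 12.3, 16.2, [11.8, 3.4]), (27, 13.4, 18.4, [12.7, 4.2]), (36, 16.6, 23.2, [15.2, 6.5])]
Ctop [(13, 15.4, 42.8, [-14.7, 4.5]), (24, 13.0, 26.3, [-10.8, 7.2]), (27, 12.6, 20.9, [-9.8, 8.0]), (36, 12.2, 3.2, [-6.7, 10.2])]
wl [(13, 16.1, 21.6, [2.3, 15.9]), (24, 19.1, 12.8, [5.7, 18.3]), (27, 20.0, 10.9, [6.6, 18.9]), (36, 22.8, 6.0, [9.3, 20.8])]
wt [(13, 16.4, 52.6, [16.2, -2.1]), (24, 19.1, 2.4, [19.1, 0.8]), (27, 20.0, 4.6, [19.9, 1.6]), (36, 22.6, 10.1, [22.2, 4.0])]
wr [(13, 17.1, 32.8, [0.8, -17.1]), (24, 14.3, 47.0, [4.2, -13.7]), (27, 13.8, 51.7, [5.1, -12.8]), (36, 12.7, 8.0, [7.8, -10.0])]
stud [(13, 10.4, 37.3, [-8.2, -6.3]), (24, 5.6, 35.2, [-4.6, -3.3]), (27, 4.4, 33.9, [-3.6, -2.4]), (36, 0.6, 54.5, [-0.6, 0.1])]
-2.6956178782870253
13 [[214.0, 56.0], [69.0, 157.0], [77.0, 327.0], [225.0, 392.0], [364.0, 293.0], [361.0, 127.0]]
24 [[245.0, 116.0], [124.0, 200.0], [130.0, 341.0], [254.0, 396.0], [371.0, 313.0], [367.0, 174.0]]
27 [[254.0, 145.0], [150.0, 217.0], [155.0, 338.0], [261.0, 385.0], [362.0, 314.0], [359.0, 195.0]]
```

```bash
cat >> h.py <<'E'
NC=np.array([-0.6,-0.3,13.0]); RING=np.array([-103.7,0.0,19.0])
def tool_at(phi,h,nc=None,extra=0):
    """tool pose with handle outward at foot angle phi (deg), ring underside h above nut base"""
    o,Rf=foot(np.load('foot.npy'));nc=NC if nc is None else nc
    Rt=Rf*R.from_euler('z',phi,degrees=True)*R.from_euler('x',180,degrees=True)*R.from_rotvec([0,-0.004,0])
    return o+Rf.apply(nc+[0,0,h])-Rt.apply(RING),Rt
def now():
    """ring in foot coords minus nut base, handle phi"""
    p,Rt=pose();o,Rf=foot(np.load('foot.npy'));x=Rf.inv().apply(p+Rt.apply(RING)-o)-NC
    a=(Rf.inv()*Rt).as_matrix();print('ring rel',np.round(x,1),'phi',round(float(np.degrees(np.arctan2(a[1,0],a[0,0]))),1),'tilt',np.round(a[2,:2],3),'F',np.round(Rf.inv().apply(arm.read_state()['contact_force']),1))
E
python3 - <<'E'
from h import *
p,Rt=tool_at(-13.5,100);print(p);delta([590,p[1],310],Rt);now()
p,Rt=tool_at(-43,0);print(p,np.linalg.norm(p))
E
```

```text
[558.61354759  76.95373998 173.94929773]
d [ 92.  -17.    2.6] r [ 0.523 -0.039  0.269]
ring rel [-62.7  16.  236.8] phi 1.8 tilt [-0.035  0.497] F [ 0.1 -2.  -3.3]
[534.08533618  87.80698733  64.07242559] 545.0343925559557
```

```bash
python3 jog.py '{"offsets": [[40, 0, 0, 0, 0, 0], [92, -6, 2, 0.13, -0.01, 0.06], [92, -17, 2, 0.26, -0.02, 0.13], [92, -17, 2, 0.4, -0.03, 0.2], [92, -17, 2, 0.523, -0.039, 0.269], [92, -17, 2, 0.523, -0.039, 0.269], [92, -17, 2, 0.523, -0.039, 0.269]]}'
python3 - <<'E'
from h import *
now();p,Rt=tool_at(-13.5,100);delta(p,Rt)
E
```

```text
clock: 8.15
position: [590.1, 76.2, 310.4]
ee_rot: [0.957, -0.135, -0.026, -0.257]
contact_force: [0.8, 1.2, -2.7]
gripper_width: 14.4
grasp_force: 59.7
ring rel [ 31.5  68.8 217.8] phi -13.5 tilt [-0.003  0.002] F [ 0.7 -0.3 -2.9]
d [-14.2  74.1 118. ] r [ 0.002 -0.001  0.001]
```

```bash
python3 jog.py '{"offsets": [[-3, 15, 24, 0, 0, 0], [-6, 30, 48, 0, 0, 0], [-9, 45, 72, 0, 0, 0], [-12, 60, 96, 0, 0, 0], [-14, 74, 118, 0, 0, 0], [-14, 74, 118, 0, 0, 0], [-14, 74, 118, 0, 0, 0]]}'
python3 - <<'E'
from h import *
now();p,Rt=tool_at(-13.5,35);delta(p,Rt)
E
```

```text
clock: 8.85
position: [559.3, 79.3, 174.9]
ee_rot: [0.957, -0.133, -0.026, -0.257]
contact_force: [-0.2, 0.0, -3.3]
gripper_width: 14.1
grasp_force: 59.6
ring rel [ 0.4  2.1 99.7] phi -13.3 tilt [-0.004  0.001] F [-0.2 -1.6 -2.8]
d [ 0.3  2.6 64.7] r [0.001 0.    0.004]
```

```bash
python3 jog.py '{"offsets": [[0, 1, 15, 0, 0, 0], [0, 2, 30, 0, 0, 0], [0, 2, 45, 0, 0, 0], [0, 2, 60, 0, 0, 0], [0, 2, 65, 0, 0, 0], [0, 2, 65, 0, 0, 0], [0, 2, 65, 0, 0, 0]]}'
python3 - <<'E'
from h import *
now();p,Rt=tool_at(-13.5,24);delta(p,Rt)
S,_=shot('side','s5');T,_=shot('top','t5');W,c=shot('wrist','w5')
o,Rf=foot(np.load('foot.npy'));X=o+Rf.apply(NC+[0,0,30])
x,y=proj('side',X).astype(int);print('side',proj('side',X),'org',x-35,y-30);a=S[y-30:y+30,x-35:x+35]
x,y=proj('top',X).astype(int);print('top',proj('top',X),'org',x-35,y-30);b=T[y-30:y+30,x-35:x+35]
print('w',proj('wrist',X,c))
cv2.imwrite('pics/c5.png',np.hstack([cv2.resize(i,(400,343),interpolation=cv2.INTER_CUBIC) for i in(a,b)]))
E
```

```text
clock: 9.55
position: [559.7, 109.6, 117.1]
ee_rot: [0.956, -0.135, -0.026, -0.258]
contact_force: [0.0, 0.0, -2.7]
gripper_width: 14.2
grasp_force: 59.6
ring rel [-0.5 -0.3 34.5] phi -13.4 tilt [-0.004 -0.   ] F [ 0.  -1.3 -2.4]
d [ 0.5 -0.2 10.4] r [-0.     0.     0.002]
side [255.92760735 187.46986556] org 220 157
top [218.81619067 224.56635942] org 183 194
w [273.71404042 395.24770496]
```

View pics/c5.png

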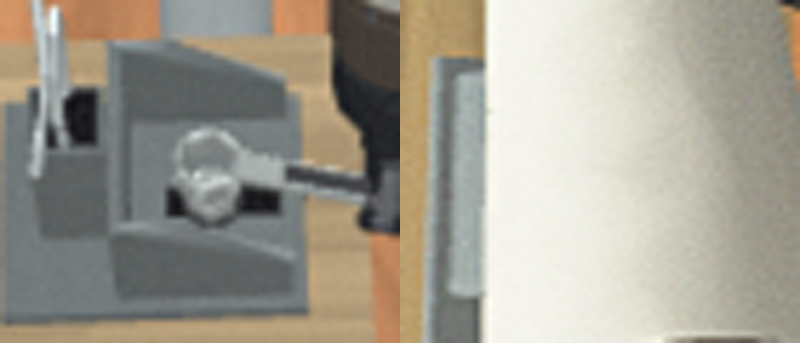

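The side crop shows the ring at crop (208,160) sitting over the nut at (212,193), aligned to within about 2 mm. I'll come down gently and watch the force.

```bash
python3 jog.py '{"offsets": [[0, 0, 8, 0, 0, 0], [0, 0, 16, 0, 0, 0], [0, 0, 20, 0, 0, 0], [0, 0, 21, 0, 0, 0], [0, 0, 21, 0, 0, 0]]}'
python3 -c "
from h import *
now()"
python3 jog.py '{"offsets": [[0, 0, 1, 0, 0, 0], [0, 0, 2, 0, 0, 0], [0, 0, 3, 0, 0, 0], [0, 0, 4, 0, 0, 0], [0, 0, 4, 0, 0, 0]]}'
python3 -c "
from h import *
now()"
```

```text
clock: 10.2
position: [559.7, 120.1, 98.9]
ee_rot: [0.956, -0.134, -0.027, -0.258]
contact_force: [-1.0, -1.9, 0.0]
gripper_width: 14.4
grasp_force: 60.1
ring rel [-1.  -0.3 13.6] phi -13.4 tilt [-0.005 -0.   ] F [-0.9 -1.7  1. ]
clock: 10.7
position: [560.9, 122.7, 95.4]
ee_rot: [0.956, -0.135, -0.025, -0.259]
contact_force: [2.1, 0.7, -1.8]
gripper_width: 14.2
grasp_force: 59.8
ring rel [0.2 0.3 8.9] phi -13.4 tilt [-0.002 -0.002] F [ 2.1 -0.2 -2. ]
```

```bash
python3 jog.py '{"offsets": [[0, 0, 2, 0, 0, 0], [0, 0, 4, 0, 0, 0], [0, 0, 6, 0, 0, 0], [0, 0, 8, 0, 0, 0], [0, 0, 8, 0, 0, 0]]}'
python3 -c "
from h import *
now()"
```

```text
clock: 11.2
position: [560.8, 126.4, 88.7]
ee_rot: [0.956, -0.135, -0.025, -0.258]
contact_force: [6.2, 0.4, 1.0]
gripper_width: 14.1
grasp_force: 60.2
ring rel [-0.1  0.   1.3] phi -13.4 tilt [-0.003 -0.001] F [6.2 1.1 0.5]
```

```bash
python3 jog.py '{"offsets": [[0.5, 0, 1, 0, 0, 0], [0.3, 6.2, 1, 0, 0, 0.06], [-0.2, 12.5, 1, 0, 0, 0.12], [-1.2, 18.6, 1, 0, 0, 0.18], [-2.5, 24.7, 1, 0, 0, 0.24], [-4.1, 30.7, 1, 0, 0, 0.30], [-6.2, 36.6, 1, 0, 0, 0.36], [-8.6, 42.4, 1, 0, 0, 0.42], [-10.3, 46.2, 1, 0, 0, 0.46], [-10.3, 46.2, 1, 0, 0, 0.46]]}'
python3 -c "
from h import *
now();print(arm.read_state()['wrist_torque'])"
```

```text
clock: 12.2
position: [537.9, 91.5, 66.9]
ee_rot: [0.9, -0.35, -0.084, -0.246]
contact_force: [4.0, 2.4, 2.5]
gripper_width: 14.0
grasp_force: 60.2
ring rel [-0.2  0.4  0.6] phi -39.8 tilt [-0.005 -0.   ] F [3.9 3.5 0.8]
[ 0.35481532 -0.56792224 -0.88507474]
```

```bash
python3 jog.py '{"offsets": [[-0.1, -4, 0, 0, 0, -0.035], [-0.3, -7.3, 0, 0, 0, -0.07], [-0.3, -7.3, -6, 0, 0, -0.07], [-0.3, -7.3, -14, 0, 0, -0.07], [-0.3, -7.3, -22, 0, 0, -0.07], [-0.3, -7.3, -30, 0, 0, -0.07], [-0.3, -7.3, -30, 0, 0, -0.07]]}'
python3 - <<'E'
from h import *
now()
for phi in (-21,-6,9,24.2): delta(*tool_at(phi,29,NC+[.3,.3,0]))
E
```

```text
clock: 12.9
position: [540.6, 79.9, 95.2]
ee_rot: [0.912, -0.317, -0.076, -0.248]
contact_force: [0.7, -0.3, -3.4]
gripper_width: 14.1
grasp_force: 59.7
ring rel [-1.6 -1.3 30.9] phi -35.7 tilt [-0.005  0.003] F [ 0.8 -2.  -2.8]
d [ -2.8 -28.7   1.6] r [ 0.002  0.002 -0.256]
d [-13.  -53.7   1.6] r [ 0.001  0.002 -0.518]
d [-29.4 -75.3   1.6] r [-0.001  0.003 -0.78 ]
d [-51.1 -92.1   1.7] r [-0.002  0.003 -1.045]
```

```bash
python3 jog.py '{"offsets": [[-1, -14, 0, 0, 0, -0.13], [-2.8, -28.7, 0, 0, 0, -0.256], [-7, -41.5, 0, 0, 0, -0.39], [-13, -53.7, 0, 0, 0, -0.518], [-20.5, -65, 0, 0, 0, -0.65], [-29.4, -75.3, 0, 0, 0, -0.78], [-40, -84.5, 1, 0, 0, -0.91], [-51.1, -92.1, 2, 0, 0, -1.045], [-51.1, -92.1, 2, 0, 0, -1.045], [-51.1, -92.1, 2, 0, 0, -1.045]]}'
python3 - <<'E'
from h import *
now();delta(*tool_at(24.2,13,NC+[.2,.2,0]))
E
```

```text
clock: 13.9
position: [557.4, 171.2, 145.1]
ee_rot: [0.949, 0.179, 0.057, -0.253]
contact_force: [0.3, 0.5, -3.6]
gripper_width: 14.2
grasp_force: 59.7
ring rel [ 0.4  0.6 28.1] phi 24.0 tilt [-0.006 -0.003] F [ 0.3 -1.3 -3.4]
d [-0.3 -0.1 14.9] r [-0.003  0.002 -0.004]
```

```bash
python3 jog.py '{"offsets": [[0, 0, 6, 0, 0, 0], [0, 0, 12, 0, 0, 0], [0, 0, 16, 0, 0, 0], [0, 0, 18, 0, 0, 0], [0, 0, 20, 0, 0, 0], [0, 0, 20, 0, 0, 0]]}'
python3 -c "
from h import *
now()"
python3 jog.py '{"offsets": [[0, 0, 2, 0, 0, 0], [0, 0, 4, 0, 0, 0], [0, 0, 6, 0, 0, 0], [0, 0, 8, 0, 0, 0], [0, 0, 8, 0, 0, 0]]}'
python3 -c "
from h import *
now()"
```

```text
clock: 14.5
position: [558.4, 181.5, 128.1]
ee_rot: [0.949, 0.18, 0.058, -0.253]
contact_force: [-0.6, 0.6, -3.1]
gripper_width: 14.2
grasp_force: 59.7
ring rel [1.  1.  8.1] phi 24.1 tilt [-0.004 -0.003] F [-0.7 -1.1 -3. ]
clock: 15.0
position: [558.7, 185.4, 121.7]
ee_rot: [0.949, 0.18, 0.058, -0.253]
contact_force: [-1.3, -2.8, -0.4]
gripper_width: 14.6
grasp_force: 60.1
ring rel [1.2 1.1 0.6] phi 24.1 tilt [-0.004 -0.003] F [-1.2 -2.7  1. ]
```

```bash
python3 jog.py '{"offsets": [[-0.3, 7.3, 0, 0, 0, 0.07], [-2, 20.3, 0, 0, 0, 0.196], [-5.3, 32.8, 0, 0, 0, 0.32], [-10.3, 45.2, 0, 0, 0, 0.45], [-17, 56.9, 0, 0, 0, 0.58], [-25, 67.5, 0, 0, 0, 0.706], [-34.4, 77.3, 0, 0, 0, 0.837], [-45.2, 85.8, 0, 0, 0, 0.97], [-55.9, 92.2, 0, 0, 0, 1.09], [-58.3, 93.4, 0, 0, 0, 1.116]]}'
python3 jog.py '{"offsets": [[0, 0, 0, 0, 0, 0], [0, 0, 0, 0, 0, 0]]}'
python3 -c "
from h import *
now();print(arm.read_state()['wrist_torque'])"
```

```text
clock: 16.0
position: [539.2, 92.4, 67.6]
ee_rot: [0.9, -0.351, -0.085, -0.246]
contact_force: [-1.0, 3.7, 3.6]
gripper_width: 14.4
grasp_force: 60.1
clock: 16.2
position: [539.4, 92.7, 67.6]
ee_rot: [0.901, -0.349, -0.085, -0.246]
contact_force: [-3.2, 2.5, 3.4]
gripper_width: 14.0
grasp_force: 60.1
ring rel [1.1 1.7 0.6] phi -39.7 tilt [-0.005  0.001] F [-3.3  3.7  1.8]
[0.17243876 0.92824092 0.43477836]
```

```bash
python3 jog.py '{"offsets": [[-0.1, -4, 0, 0, 0, -0.035], [-0.3, -7.3, 0, 0, 0, -0.07], [-0.3, -7.3, -6, 0, 0, -0.07], [-0.3, -7.3, -14, 0, 0, -0.07], [-0.3, -7.3, -22, 0, 0, -0.07], [-0.3, -7.3, -30, 0, 0, -0.07], [-0.3, -7.3, -30, 0, 0, -0.07]]}'
python3 - <<'E'
from h import *
now()
for phi in (-21,-6,9,24.2): delta(*tool_at(phi,29,NC+[.8,.8,0]))
E
```

```text
clock: 16.9
position: [545.1, 80.6, 97.0]
ee_rot: [0.912, -0.318, -0.074, -0.248]
contact_force: [0.0, 0.7, -3.1]
gripper_width: 14.4
grasp_force: 59.8
ring rel [ 3.   0.4 31.4] phi -35.7 tilt [-0. -0.] F [ 0.  -0.9 -3. ]
d [ -5.4 -25.4   2.9] r [-0.001 -0.004 -0.257]
d [-15.6 -50.5   2.9] r [-0.001 -0.004 -0.519]
d [-32.  -72.    2.9] r [-0.002 -0.004 -0.781]
d [-53.8 -88.8   2.9] r [-0.002 -0.004 -1.046]
```

```bash
python3 jog.py '{"offsets": [[-2, -12, 0, 0, 0, -0.13], [-5.4, -25.4, 0, 0, 0, -0.257], [-9.6, -38.2, 0, 0, 0, -0.39], [-15.6, -50.5, 0, 0, 0, -0.519], [-23, -61.8, 0, 0, 0, -0.65], [-32, -72, 0, 0, 0, -0.781], [-42.7, -81.2, 1, 0, 0, -0.91], [-53.8, -88.8, 2, 0, 0, -1.046], [-53.8, -88.8, 2, 0, 0, -1.046], [-53.8, -88.8, 2, 0, 0, -1.046]]}'
python3 - <<'E'
from h import *
now();delta(*tool_at(24.2,13,NC+[.8,.8,0]))
E
```

```text
clock: 17.9
position: [556.1, 171.5, 145.8]
ee_rot: [0.949, 0.179, 0.058, -0.253]
contact_force: [0.3, 0.2, -3.2]
gripper_width: 14.3
grasp_force: 59.7
ring rel [-0.8  1.2 28.3] phi 24.0 tilt [-0.003 -0.002] F [ 0.3 -1.4 -2.9]
d [ 1.4  0.7 15.4] r [-0.002 -0.001 -0.004]
```

```bash
python3 jog.py '{"offsets": [[1.4, 0.7, 6, 0, 0, 0], [1.4, 0.7, 12, 0, 0, 0], [1.4, 0.7, 16, 0, 0, 0], [1.4, 0.7, 18, 0, 0, 0], [1.4, 0.7, 20, 0, 0, 0], [1.4, 0.7, 20, 0, 0, 0]]}'
python3 -c "
from h import *
now()"
python3 jog.py '{"offsets": [[0, 0, 2, 0, 0, 0], [0, 0, 4, 0, 0, 0], [0, 0, 6, 0, 0, 0], [0, 0, 8, 0, 0, 0], [0, 0, 8, 0, 0, 0], [0, 0, 8, 0, 0, 0]]}'
python3 -c "
from h import *
now()
for i in range(3):print(arm.read_state()['wrist_torque'])"
```

```text
clock: 18.5
position: [557.9, 181.7, 128.2]
ee_rot: [0.949, 0.18, 0.058, -0.253]
contact_force: [0.9, 0.3, -3.8]
gripper_width: 14.4
grasp_force: 59.7
ring rel [0.5 1.2 8.1] phi 24.1 tilt [-0.004 -0.003] F [ 0.8 -1.6 -3.5]
clock: 19.1
position: [558.3, 185.6, 122.0]
ee_rot: [0.949, 0.18, 0.058, -0.253]
contact_force: [0.5, -1.1, 0.0]
gripper_width: 14.6
grasp_force: 60.1
ring rel [0.7 1.4 0.7] phi 24.1 tilt [-0.003 -0.003] F [ 0.6 -0.9  0.5]
[-1.47886663  0.27679977  0.04261895]
[-1.47886663  0.27679977  0.04261895]
[-1.47886663  0.27679977  0.04261895]
```

```bash
cat >> h.py <<'E'
def tq():
    s=arm.read_state();p,Rt=pose(s);F=Rt.inv().apply(s['contact_force']);M=Rt.inv().apply(s['wrist_torque']);print('Ftool',np.round(F,1),'Mz',round(M[2],2),'T on nut',round(-(M[2]+.104*F[1]),2));now()
E
for i in 1; do python3 jog.py '{"offsets": [[-0.1, 5.2, 0, 0, 0, 0.05], [-0.5, 10.4, 0, 0, 0, 0.1], [-1.2, 15.5, 0, 0, 0, 0.15], [-2.1, 20.7, 0, 0, 0, 0.2], [-2.1, 20.7, 0, 0, 0, 0.2]]}'; python3 -c "
from h import *
tq()"; done
python3 jog.py '{"offsets": [[-0.1, 5.2, 0, 0, 0, 0.05], [-0.5, 10.4, 0, 0, 0, 0.1], [-0.5, 10.4, 0, 0, 0, 0.1]]}'; python3 -c "
from h import *
tq()"
```

```text
clock: 19.6
position: [564.0, 168.3, 112.1]
ee_rot: [0.962, 0.084, 0.033, -0.258]
contact_force: [-1.1, -0.4, 0.8]
gripper_width: 14.1
grasp_force: 60.1
Ftool [-1.  -0.3 -0.9] Mz -0.0 T on nut 0.03
ring rel [0.7 1.4 0.6] phi 12.6 tilt [-0.004 -0.003] F [-1.1  0.   0.9]
clock: 19.9
position: [565.4, 159.5, 107.0]
ee_rot: [0.965, 0.037, 0.02, -0.259]
contact_force: [-1.0, -0.4, 1.0]
gripper_width: 14.1
grasp_force: 60.1
Ftool [-1.  -0.2 -1.1] Mz 0.02 T on nut -0.0
ring rel [0.8 1.4 0.6] phi 7.0 tilt [-0.004 -0.002] F [-1.   0.   1.1]
```

```bash
python3 jog.py '{"offsets": [[-0.1, 5.2, 0, 0, 0, 0.05], [-0.5, 10.4, 0, 0, 0, 0.1], [-0.5, 10.4, 0, 0, 0, 0.1]]}'; python3 -c "
from h import *
tq()"
python3 jog.py '{"offsets": [[-0.1, 5.2, 0, 0, 0, 0.05], [-0.5, 10.4, 0, 0, 0, 0.1], [-0.5, 10.4, 0, 0, 0, 0.1]]}'; python3 -c "
from h import *
tq()"
python3 jog.py '{"offsets": [[-0.1, 5.2, 0, 0, 0, 0.05], [-0.5, 10.4, 0, 0, 0, 0.1], [-0.5, 10.4, 0, 0, 0, 0.1]]}'; python3 -c "
from h import *
tq()"
```

```text
clock: 20.2
position: [565.7, 150.6, 101.8]
ee_rot: [0.966, -0.012, 0.007, -0.26]
contact_force: [-0.2, -0.0, 1.8]
gripper_width: 14.4
grasp_force: 60.2
Ftool [-0.1 -0.9 -1.6] Mz -0.03 T on nut 0.12
ring rel [0.8 1.4 0.6] phi 1.3 tilt [-0.004 -0.002] F [-0.2  0.8  1.6]
clock: 20.5
position: [565.0, 141.6, 96.5]
ee_rot: [0.964, -0.06, -0.006, -0.26]
contact_force: [-1.2, 0.2, 2.0]
gripper_width: 14.2
grasp_force: 60.2
Ftool [-1.3 -1.  -1.7] Mz 0.04 T on nut 0.07
ring rel [0.8 1.4 0.5] phi -4.4 tilt [-0.004 -0.002] F [-1.2  1.1  1.7]
clock: 20.8
position: [563.4, 133.2, 91.6]
ee_rot: [0.96, -0.107, -0.019, -0.259]
contact_force: [-1.2, 1.6, 3.0]
gripper_width: 14.0
grasp_force: 60.2
Ftool [-1.8 -2.5 -1.8] Mz -0.07 T on nut 0.33
ring rel [0.9 1.7 0.5] phi -10.1 tilt [-0.004 -0.002] F [-1.3  2.8  1.8]
```

```bash
python3 jog.py '{"offsets": [[-0.1, 5.2, 0, 0, 0, 0.05], [-0.5, 10.4, 0, 0, 0, 0.1], [-0.5, 10.4, 0, 0, 0, 0.1]]}'; python3 -c "
from h import *
tq()"
python3 jog.py '{"offsets": [[-0.1, 5.2, 0, 0, 0, 0.05], [-0.5, 10.4, 0, 0, 0, 0.1], [-0.5, 10.4, 0, 0, 0, 0.1]]}'; python3 -c "
from h import *
tq()"
```

```text
clock: 21.1
position: [560.7, 124.7, 86.7]
ee_rot: [0.953, -0.155, -0.031, -0.258]
contact_force: [0.2, 3.9, 3.9]
gripper_width: 14.3
grasp_force: 60.2
Ftool [-1.4 -5.1 -1.4] Mz -0.09 T on nut 0.62
ring rel [1.  1.9 0.5] phi -15.8 tilt [-0.004 -0.002] F [0.  5.3 1.4]
clock: 21.4
position: [557.2, 116.5, 81.8]
ee_rot: [0.944, -0.202, -0.044, -0.256]
contact_force: [0.1, 4.3, 3.8]
gripper_width: 14.6
grasp_force: 60.2
Ftool [-2.2 -5.2 -1.1] Mz -0.1 T on nut 0.64
ring rel [1.1 2.  0.5] phi -21.6 tilt [-0.004 -0.002] F [-0.1  5.6  1.1]
```

```bash
python3 jog.py '{"offsets": [[-0.1, 5.2, 0, 0, 0, 0.05], [-0.1, 5.2, 0, 0, 0, 0.05], [-0.1, 5.2, 0, 0, 0, 0.05]]}'; python3 -c "
from h import *
tq()"
python3 jog.py '{"offsets": [[-0.1, 5.2, 0, 0, 0, 0.05], [-0.1, 5.2, 0, 0, 0, 0.05], [-0.1, 5.2, 0, 0, 0, 0.05]]}'; python3 -c "
from h import *
tq()"
```

```text
clock: 21.7
position: [555.1, 112.6, 79.5]
ee_rot: [0.939, -0.225, -0.05, -0.255]
contact_force: [0.1, 5.0, 4.8]
gripper_width: 14.4
grasp_force: 60.2
Ftool [-2.9 -6.  -1.6] Mz -0.2 T on nut 0.82
ring rel [1.2 2.1 0.5] phi -24.4 tilt [-0.004 -0.001] F [-0.2  6.7  1.6]
clock: 22.0
position: [552.8, 108.9, 77.3]
ee_rot: [0.933, -0.249, -0.057, -0.254]
contact_force: [0.9, 5.7, 4.6]
gripper_width: 14.3
grasp_force: 60.2
Ftool [-2.8 -6.7 -1.1] Mz -0.26 T on nut 0.96
ring rel [1.3 2.3 0.5] phi -27.2 tilt [-0.004 -0.002] F [0.6 7.3 1.1]
```

```bash
python3 jog.py '{"offsets": [[-0.1, 5.2, 0, 0, 0, 0.05], [-0.1, 5.2, 0, 0, 0, 0.05], [-0.1, 5.2, 0, 0, 0, 0.05]]}'; python3 -c "
from h import *
tq()"
```

```text
clock: 22.3
position: [550.3, 105.2, 75.2]
ee_rot: [0.926, -0.272, -0.063, -0.253]
contact_force: [1.2, 6.5, 4.1]
gripper_width: 14.1
grasp_force: 60.2
Ftool [-3.1 -7.1 -0.3] Mz -0.28 T on nut 1.02
ring rel [1.5 2.5 0.6] phi -30.0 tilt [-0.004 -0.002] F [0.9 7.7 0.3]
```

```bash
python3 jog.py '{"offsets": [[-0.1, 5.2, 0, 0, 0, 0.05], [-0.1, 5.2, 0, 0, 0, 0.05], [-0.1, 5.2, 0, 0, 0, 0.05]]}'; python3 -c "
from h import *
tq()"
```

```text
clock: 22.6
position: [546.6, 100.5, 72.2]
ee_rot: [0.919, -0.296, -0.07, -0.25]
contact_force: [1.1, 3.8, 4.2]
gripper_width: 14.1
grasp_force: 60.2
Ftool [-2.2 -5.1 -1.7] Mz 0.12 T on nut 0.41
ring rel [0.8 1.4 0.5] phi -33.1 tilt [-0.005  0.   ] F [0.9 5.5 1.7]
```

Torque dropped suddenly, so something slipped. I'll check numerically whether the handle has moved in the grip by comparing its image with earlier wrist frames.

Run:
```python
from h import *
shot('wrist','w6');shot('side','s6')
for n in('w3','w5','w6'):
    im,c=load(n);hsv=cv2.cvtColor(im,cv2.COLOR_BGR2HSV);out=[]
    for r in (5,20,40,60,80,110,140,170,200,230):
        row=hsv[r,200:360];x=np.where((row[:,1]<45)&(row[:,2]>150))[0]+200
        out.append((r,int(x[0]),int(x[-1])) if len(x) else (r,))
    print(n,out)
tq()
```

```text
w3 [(5, 298, 321), (20, 220, 325), (40, 225, 332), (60, 231, 330), (80, 244, 328), (110, 255, 294), (140, 255, 294), (170, 227, 294), (200, 227, 293), (230, 227, 293)]
w5 [(5, 299, 322), (20, 220, 326), (40, 226, 332), (60, 231, 330), (80, 245, 329), (110, 256, 295), (140, 256, 295), (170, 256, 294), (200, 257, 294), (230, 257, 293)]
w6 [(5, 298, 321), (20, 221, 325), (40, 226, 331), (60, 232, 330), (80, 245, 331), (110, 256, 295), (140, 256, 295), (170, 256, 294), (200, 257, 294), (230, 257, 293)]
Ftool [-4.1 -4.4 -2.1] Mz 0.16 T on nut 0.29
ring rel [0.8 1.3 0.5] phi -33.1 tilt [-0.005  0.   ] F [-1.1  5.9  2.1]
```

```bash
python3 jog.py '{"offsets": [[-0.1, 5.2, 0, 0, 0, 0.05], [-0.1, 5.2, 0, 0, 0, 0.05], [-0.1, 5.2, 0, 0, 0, 0.05]]}'; python3 -c "
from h import *
tq()"
python3 jog.py '{"offsets": [[-0.1, 5.2, 0, 0, 0, 0.05], [-0.1, 5.2, 0, 0, 0, 0.05], [-0.1, 5.2, 0, 0, 0, 0.05]]}'; python3 -c "
from h import *
tq()"
```

```text
clock: 23.0
position: [544.3, 97.7, 70.7]
ee_rot: [0.911, -0.319, -0.076, -0.249]
contact_force: [1.5, 8.0, 6.7]
gripper_width: 14.0
grasp_force: 60.2
Ftool [-5.2 -9.  -1.8] Mz -0.23 T on nut 1.17
ring rel [1.6 2.3 0.6] phi -35.9 tilt [-0.004 -0.001] F [ 1.1 10.3  1.8]
clock: 23.3
position: [541.3, 94.4, 68.8]
ee_rot: [0.903, -0.341, -0.082, -0.248]
contact_force: [0.9, 9.1, 5.4]
gripper_width: 14.1
grasp_force: 60.2
Ftool [-6.3 -8.6 -0.1] Mz -0.29 T on nut 1.19
ring rel [1.8 2.5 0.6] phi -38.7 tilt [-0.004 -0.002] F [ 0.5 10.6  0.1]
```

```bash
python3 jog.py '{"offsets": [[-0.1, -5.2, 0, 0, 0, -0.05], [-0.3, -7.8, 0, 0, 0, -0.075], [-0.3, -7.8, 0, 0, 0, -0.075], [-0.3, -7.8, 0, 0, 0, -0.075]]}'; python3 -c "
from h import *
tq()"
python3 jog.py '{"offsets": [[0, 2.1, 0, 0, 0, 0.02], [0, 2.1, 0, 0, 0, 0.02], [0, 2.1, 0, 0, 0, 0.02]]}'; python3 -c "
from h import *
tq()"
python3 jog.py '{"offsets": [[0, 2.1, 0, 0, 0, 0.02], [0, 2.1, 0, 0, 0, 0.02], [0, 2.1, 0, 0, 0, 0.02]]}'; python3 -c "
from h import *
tq()"
python3 jog.py '{"offsets": [[0, 2.1, 0, 0, 0, 0.02], [0, 2.1, 0, 0, 0, 0.02], [0, 2.1, 0, 0, 0, 0.02]]}'; python3 -c "
from h import *
tq()"
```

```text
clock: 23.7
position: [544.8, 98.4, 70.8]
ee_rot: [0.915, -0.309, -0.074, -0.249]
contact_force: [-0.2, 4.6, 4.7]
gripper_width: 14.5
grasp_force: 60.3
Ftool [-3.9 -4.9 -1.8] Mz 0.1 T on nut 0.41
ring rel [0.7 1.1 0.4] phi -34.6 tilt [-0.005  0.001] F [-0.4  6.3  1.8]
clock: 24.0
position: [544.3, 97.7, 70.6]
ee_rot: [0.912, -0.317, -0.075, -0.249]
contact_force: [1.1, 8.2, 5.7]
gripper_width: 14.2
grasp_force: 60.2
Ftool [-5.3 -8.5 -0.8] Mz -0.15 T on nut 1.04
ring rel [1.3 2.  0.5] phi -35.7 tilt [-0.004 -0.001] F [ 0.7 10.   0.8]
clock: 24.3
position: [543.5, 96.7, 70.1]
ee_rot: [0.909, -0.326, -0.077, -0.249]
contact_force: [1.4, 8.9, 6.2]
gripper_width: 14.4
grasp_force: 60.2
Ftool [-5.7 -9.3 -0.9] Mz -0.34 T on nut 1.3
ring rel [1.7 2.5 0.5] phi -36.8 tilt [-0.004 -0.002] F [ 1.  10.8  0.9]
clock: 24.6
position: [542.3, 95.4, 69.3]
ee_rot: [0.906, -0.335, -0.08, -0.248]
contact_force: [1.3, 9.1, 6.3]
gripper_width: 14.4
grasp_force: 60.3
Ftool [-6.1 -9.3 -0.9] Mz -0.39 T on nut 1.35
ring rel [1.9 2.6 0.5] phi -37.9 tilt [-0.004 -0.002] F [ 0.9 11.1  0.9]
```

```bash
cat >> h.py <<'E'
def t1():
    s=arm.read_state();p,Rt=pose(s);F=Rt.inv().apply(s['contact_force']);M=Rt.inv().apply(s['wrist_torque']);o,Rf=foot(np.load('foot.npy'));a=(Rf.inv()*Rt).as_matrix()
    print('T',round(-(M[2]+.104*F[1]),2),'Fy',round(F[1],1),'Mz',round(M[2],2),'phi',round(float(np.degrees(np.arctan2(a[1,0],a[0,0]))),1),np.round(Rf.inv().apply(p+Rt.apply(RING)-o)-NC,1))
E
T='python3 -c "from h import *;t1()"'
python3 jog.py '{"offsets": [[-0.1, -5.2, 0, 0, 0, -0.05], [-0.1, -5.2, 0, 0, 0, -0.05], [-0.1, -5.2, 0, 0, 0, -0.05]]}' >/dev/null; eval $T
python3 jog.py '{"offsets": [[0, -3.1, 0, 0, 0, -0.03], [0, -3.1, 0, 0, 0, -0.03]]}' >/dev/null; eval $T
python3 jog.py '{"offsets": [[0, -3.1, 0, 0, 0, -0.03], [0, -3.1, 0, 0, 0, -0.03]]}' >/dev/null; eval $T
python3 jog.py '{"offsets": [[0, -3.1, 0, 0, 0, -0.03], [0, -3.1, 0, 0, 0, -0.03]]}' >/dev/null; eval $T
```

```text
T 0.57 Fy -6.4 Mz 0.09 phi -35.2 [0.8 1.3 0.4]
T 0.28 Fy -4.4 Mz 0.18 phi -33.4 [0.5 0.8 0.4]
T 0.26 Fy -5.0 Mz 0.26 phi -31.7 [0.5 0.7 0.4]
T 0.15 Fy -4.0 Mz 0.27 phi -29.9 [0.5 0.6 0.3]
```

```bash
T='python3 -c "from h import *;t1()"'
for i in 1 ; do
python3 jog.py '{"offsets": [[0, -3.1, 0, 0, 0, -0.03], [0, -3.1, 0, 0, 0, -0.03]]}' >/dev/null; eval $T
python3 jog.py '{"offsets": [[0, -3.1, 0, 0, 0, -0.03], [0, -3.1, 0, 0, 0, -0.03]]}' >/dev/null; eval $T
python3 jog.py '{"offsets": [[0, -3.1, 0, 0, 0, -0.03], [0, -3.1, 0, 0, 0, -0.03]]}' >/dev/null; eval $T
done
```

```text
T 0.11 Fy -3.6 Mz 0.27 phi -28.2 [0.5 0.5 0.4]
T -0.04 Fy -2.9 Mz 0.34 phi -26.5 [0.4 0.5 0.3]
T -0.07 Fy -2.8 Mz 0.36 phi -24.8 [0.4 0.4 0.3]
```

```bash
T='python3 -c "from h import *;t1()"'
python3 jog.py '{"offsets": [[0, -1.5, 0, 0, 0, -0.015], [0, -1.5, 0, 0, 0, -0.015]]}' >/dev/null; eval $T
python3 jog.py '{"offsets": [[0, 0, -3, 0, 0, 0], [0, 0, -6, 0, 0, 0], [0, 0, -9, 0, 0, 0], [0, 0, -12, 0, 0, 0], [0, 0, -12, 0, 0, 0]]}' >/dev/null; eval $T
python3 jog.py '{"offsets": [[0, 0, -6, 0, 0, 0], [0, 0, -14, 0, 0, 0], [0, 0, -24, 0, 0, 0], [0, 0, -40, 0, 0, 0], [0, 0, -60, 0, 0, 0], [0, 0, -80, 0, 0, 0], [0, 0, -80, 0, 0, 0]]}' >/dev/null; eval $T
python3 - <<'E'
from h import *
shot('side','s7');shot('wrist','w7')
delta([597,76,310],down(-10));delta([600,-60,310],down(-10))
E
```

```text
T -0.17 Fy -1.9 Mz 0.36 phi -23.9 [0.5 0.2 0.3]
T -0.13 Fy -0.5 Mz 0.19 phi -23.9 [ 1.8 -0.4 12.3]
T -0.11 Fy 1.1 Mz 0.0 phi -23.9 [ 3.5  0.5 95.7]
d [   3.7  -96.5 -124.3] r [-0.507  0.145 -0.284]
d [  59.9    7.  -192.4] r [-0.507  0.145 -0.284]
```

```bash
python3 jog.py '{"offsets": [[10, -10, -30, 0, 0, 0], [20, -15, -70, 0, 0, 0], [30, -10, -110, -0.1, 0.03, -0.06], [45, 0, -150, -0.2, 0.06, -0.12], [60, 7, -192, -0.3, 0.09, -0.17], [60, 7, -192, -0.4, 0.12, -0.23], [60, 7, -192, -0.507, 0.145, -0.284], [60, 7, -192, -0.507, 0.145, -0.284], [60, 7, -192, -0.507, 0.145, -0.284]]}'
python3 - <<'E'
from h import *
delta([577,-278,200],down(-17.06))
E
```

```text
clock: 28.5
position: [599.7, -58.2, 307.4]
ee_rot: [0.996, -0.087, -0.002, -0.001]
contact_force: [0.2, 0.0, -2.5]
gripper_width: 14.5
grasp_force: 59.8
d [ 16.  220.5 107.1] r [-0.     0.005  0.124]
```

```bash
python3 jog.py '{"offsets": [[3, 40, 10, 0, 0, 0.03], [6, 80, 25, 0, 0, 0.05], [9, 120, 45, 0, 0, 0.08], [12, 160, 70, 0, 0.005, 0.1], [14, 200, 95, 0, 0.005, 0.12], [16, 220, 107, 0, 0.005, 0.124], [16, 220, 107, 0, 0.005, 0.124], [16, 220, 107, 0, 0.005, 0.124]]}'
python3 - <<'E'
from h import *
delta([577,-278,30],down(-17.06)*R.from_rotvec([0,-.004,0]))
E
```

```text
clock: 29.3
position: [577.6, -279.9, 201.3]
ee_rot: [0.989, -0.15, 0.001, -0.0]
contact_force: [0.8, 0.2, -2.6]
gripper_width: 14.7
grasp_force: 59.9
d [ -1.6  -1.6 171.3] r [-0.001 -0.007 -0.003]
```

```bash
python3 jog.py '{"offsets": [[-2, -2, 30, 0, -0.007, 0], [-2, -2, 65, 0, -0.007, 0], [-2, -2, 100, 0, -0.007, 0], [-2, -2, 130, 0, -0.007, 0], [-2, -2, 152, 0, -0.007, 0], [-2, -2, 165, 0, -0.007, 0], [-2, -2, 171, 0, -0.007, 0], [-2, -2, 171, 0, -0.007, 0], [-2, -2, 171, 0, -0.007, 0]]}'
python3 - <<'E'
from h import *
delta([577,-278,19.2],down(-17.06)*R.from_rotvec([0,-.004,0]))
E
```

```text
clock: 30.2
position: [578.4, -276.8, 32.6]
ee_rot: [0.989, -0.148, -0.0, 0.0]
contact_force: [0.5, 0.3, -2.5]
gripper_width: 14.2
grasp_force: 59.8
d [-1.   1.5 13.4] r [ 0.    -0.004  0.   ]
```

```bash
python3 jog.py '{"offsets": [[0, 0, 4, 0, -0.004, 0], [0, 0, 8, 0, -0.004, 0], [0, 0, 10, 0, -0.004, 0], [0, 0, 10, 0, -0.004, 0]]}'
python3 jog.py '{"offsets": [[0, 0, 1, 0, 0, 0], [0, 0, 2, 0, 0, 0], [0, 0, 3, 0, 0, 0], [0, 0, 3, 0, 0, 0]]}'
```

```text
clock: 30.6
position: [577.1, -276.7, 20.9]
ee_rot: [0.989, -0.148, -0.004, -0.0]
contact_force: [0.1, 0.9, -2.2]
gripper_width: 14.3
grasp_force: 60.0
clock: 31.0
position: [577.0, -276.7, 18.7]
ee_rot: [0.989, -0.148, -0.004, -0.0]
contact_force: [-2.7, 1.6, 3.5]
gripper_width: 14.2
grasp_force: 60.6
```

```bash
python3 jog.py '{"offsets": [[0, 0, 0, 0, 0, 0], [0, 0, 0, 0, 0, 0], [0, 0, 0, 0, 0, 0], [0, 0, 0, 0, 0, 0], [0, 0, 0, 0, 0, 0]]}' 50
python3 jog.py '{"offsets": [[0, 0, -10, 0, 0, 0], [0, 0, -30, 0, 0, 0], [0, 0, -70, 0, 0, 0], [0, 0, -120, 0, 0, 0], [-30, 0, -170, 0, 0, 0], [-57, 0, -220, 0, 0, 0], [-57, 0, -240, 0, 0, 0], [-57, 0, -240, 0, 0, 0], [-57, 0, -240, 0, 0, 0]]}'
python3 - <<'E'
from h import *
im,c=shot('wrist','w8')
hsv=cv2.cvtColor(im,cv2.COLOR_BGR2HSV);m=(hsv[...,1]<70).astype(np.uint8)
n,l,st,cc=cv2.connectedComponentsWithStats(m)
for i in range(1,n):
    if st[i,4]>300: print(st[i],cc[i])
s,_=shot('side','s8')
im7=load('w7')[0]
cv2.imwrite('pics/f.png',np.hstack([im[0:300,80:480],im7[100:400,80:480]]))
E
```

```text
clock: 31.5
position: [577.3, -276.7, 18.0]
ee_rot: [0.989, -0.148, -0.003, -0.0]
contact_force: [0.4, 1.0, 0.2]
gripper_width: 50.0
grasp_force: 0.0
clock: 32.4
position: [524.3, -260.3, 260.3]
ee_rot: [0.989, -0.149, -0.002, -0.0]
contact_force: [0.0, 0.5, -0.1]
gripper_width: 49.8
grasp_force: 0.0
[ 256   24   41  207 3220] [276.26118012 123.73664596]
[ 123   96   74  127 1586] [157.68284994 159.73644388]
[    0   246   546   174 58915] [255.31268777 356.04791649]
```

View pics/f.png

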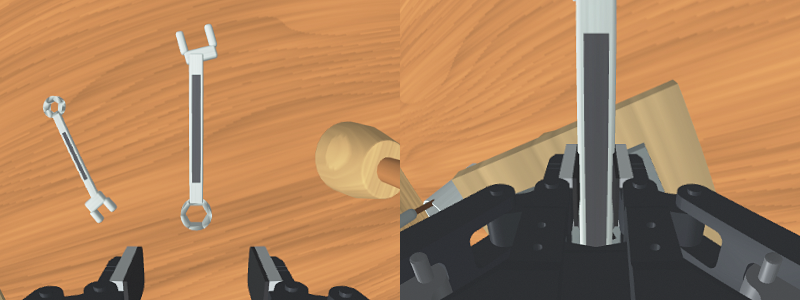

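The picture shows the spanner lying flat where it came from, at crop (195,130), with the small spanner and mallet where they were. The unloading trace also supports the fit being firm. As I backed off, the torque fell at about 2.5 N m per rad to zero, which matches the clamp springing back to about 0.2 rad. Handing in.

```bash
python3 -c "
from bench import arm, order, get_image, get_calibration
print(order.job_done())"
```

```text
the job is handed in; nothing more can be done
None
```

I handed the job in; no verdict came back: by the torque trace the nut is firm at about 0.2 rad past its slack (inferred, not read directly), and the larger spanner is back flat on the bench where it started.

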